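# Lock the access panel with its quarter-turn stud

### The arm

A 6-joint arm with a two-finger parallel gripper is mounted at the origin on the work surface; the furniture and walls round the work are solid. World frame = base frame: x ahead of the robot, y to its left, z up, the work surface at z = 0. Lengths are in mm, angles in degrees, forces in N, time in s.
With the tool pointing down it reaches from about 350 to 850 mm from the base axis. Payload 8.1 kg.
Tool frame: the origin (TCP) lies at the very end of the fingers, on their centre line; the grasp point (between the pads) lies 19 mm behind it; z points along the fingers, y is the direction in which the jaws open and shut (so a half turn about z gives the same grasp; the last joint's range is limited). The gripper opens to 85 mm and grips with 20 to 120 N. Pads are 22 mm wide; open, the fingers measure 114 mm over their backs; the gripper's body (76 mm by 85 mm) begins 54 mm behind the grasp point. The pads swing forward as they close: fully open they stand 13 mm farther back than shut.
Start: joints at [-79.549, 7.471, 85.268, -0, 87.261, -4.893], TCP at [158.787, -578.612, 231.292] pointing down, gripper open.
Joint ranges: [-169.43, 169.43], [-51.17, 129.36], [1.28, 143.12], [-76.62, 256.62], [0, 156.53], [-152.29, 152.29]. Speed limits (degrees/s): [136.94, 136.94, 159.86, 180, 180, 180].

### API

Orientations are given as [roll, pitch, yaw] about the fixed x, y, z axes, in that order (R = Rz(yaw) Ry(pitch) Rx(roll)).
In Python, from bench import sensors, viewer, job gives the robot as it stands.
- The arm moves only by the shell command python3 -m pendant 'ROWS' [FORCE]. ROWS is JSON, one flat list of numbers, 5 for each row, row after row: the shift along the world's x, y, z in mm, then the turn about the world's z in rad, then the finger opening in mm, from 0 to 85.4. In form: [x, y, z, twist, hand, x, y, z, twist, hand, ...]. A call has 1 to 12 rows; each row shifts and turns the pose as measured when the row begins; what a row does not reach is not made up. A row lasts 1/12 s, in which the tool goes at most 41.7 mm and 7.16 degrees, less where a joint would pass 70% of its speed; a pose out of reach is approached as far as the arm can. A call with a gripper value outside its range is refused whole. The fingers move at their own pace and stop on an object; FORCE is the grip in N (left out, the last holds). Time passes only in rows, so rows that do not move let the fingers close. It gives the time, the measured TCP pose, the force and the opening at its end, in the units of the state.
- sensors.sense(): the state, without advancing time (a new reading comes with each control period).
- viewer.snapshot(name): name is "scene" or "top"; returns a dict with "frame" (384x512x3 uint8, blue, green, red), "z_map" (384x512 float32, mm along the optical axis (not along the pixel's ray), 0 where there is no reading), "fx", "fy", "cx", "cy" (pixels), "k1" (the pictures are not rectified: a ray, as slopes to the right and down, at radius r is drawn at 1 + k1 r^2 times it, then the intrinsics apply), "view" (4x4, takes a point from world to camera coordinates). Camera axes: x right, y down, z forward; pixel columns grow to the right and rows downward; lengths in mm; the calibration is good to about 2 mm. A picture is of the moment at which its call begins.
- job.hand_in(): hands the job in, once; it reports no verdict.
The state is a dict: "time": time; "joint_pos": joint angles; "qd": joint speeds; "joint_efforts": joint torques, N m; "tool_pos": TCP position; "tcp_rot": TCP orientation; "ft_force": force on the tool from outside, world axes, zero at the start; "wrist_torque": the same for the moment, N m; "finger_gap": finger opening in mm.
Only numpy, scipy, OpenCV 4.12 (cv2) and the standard library are available. Lean on these libraries where they do the work, as an engineer would, in place of code of your own. Each camera call takes 0.05 s, during which the arm holds its last target.

### The job

The access panel of the small grey housing is held by one quarter-turn stud: take the wing-headed stud from its wooden block, put it through the hole of the panel into the slot below, push it in until the panel bottoms on its seal, turn it ninety degrees clockwise and let go, so that it stays locked and holds the panel down. The slotted receptacle floats a few millimetres under the hole, so feel for the slot and never press on the housing with more than 40 N. Leave the tape measure, the tin, the channel piece and the loose nut near the work where they are.

Things in the scene. Friction and masses are not known exactly. Their poses are not given: they have to be found in the camera images.
- stud: Loose bare-steel quarter-turn stud, 150 g, upright in the wooden block's hole at the start, its flange on the block's top. Origin: centre of the flange's underside; z up along the shank. Round flange 52 mm across, z 0 to 5 mm. Wing to grip on top: 40 mm long along the stud's x, 12 mm thick along its y, z 5 to 37 mm. A half turn makes no difference.
- stud_foot (a point): Centre of the underside of the stud's square-edged cross-bar, 24.25 mm below the flange's underside, on the stud's axis. The cross-bar is 24 mm long along the stud's x (parallel to the wing), 8 mm wide and 7 mm high; above it, up to the flange, the shank is round, 8 mm thick. Axes as the stud's.
- stand: Wooden block 70 x 70 x 45 mm fixed on the bench, with a round hole 32 mm wide and 35 mm deep in the middle of its top, in which the stud stands. Origin: centre of its underside.
- housing: Grey painted box fixed on the bench, 130 mm along its x, 110 mm along its y, walls 66.5 mm high, bolt-down feet at its two x ends (162 mm over them). Origin: centre of its underside. The panel closes its open top. Inside, under the panel's hole, is the slotted steel receptacle. The stud enters with its wing along the housing's x; locked, its wing lies along the housing's y (within about 10 degrees).
- panel (a joint): How far the panel is pushed down on its spring seal, m. 0: free (top face 70 mm over the bench, 3.5 mm proud of the walls); 0.008: hard lower stop (top face at 62 mm). The damped seal pushes up with about 4 N at 0 and 14 N at 0.008. With the stud locked the panel stands at about 0.0033, flush with the walls.
- panel_hole (a point): Centre of the round 38 mm hole in the middle of the steel panel (112 x 92 x 5 mm), at the panel's free top face, 70 mm over the bench; does not move with the panel; axes are the housing's. A stud whose foot misses the slot stands with its flange's underside 80 mm over the bench; one that has entered rests with its flange on the panel, at 70 mm.
- slot_mean (a point): Mean place of the slot's mouth, 55.5 mm over the bench under the hole's centre. The slot (26.5 mm along the housing's x, 10.5 mm along its y, through a 6 mm plate) floats: it starts 1.5 to 5 mm off (at most 3.5 mm in x and in y), which way is not reported, always parallel to the housing, and slides up to 4.5 mm either way when pushed sideways with over about 4 N.
- pocket (a point): Point 49.5 mm over the bench under the hole: ceiling of the pockets that hold the cross-bar's top when locked. Ribs 3 mm deep bar the turn until the stud is pushed to within 1.7 mm of the panel's lower stop. Then it turns clockwise, seen from above, 90 degrees to a stop (not the other way); on release the seal lifts the cross-bar into the pockets.
- tape_measure: Bystander: tape measure in a plastic case, 32 x 82 x 66 mm, standing on the bench beyond the work. Origin: centre of its underside. Leave alone.
- paste_tin: Bystander: round tin, 72 mm across, 49 mm high, at the far right of the work. Origin: centre of its underside. Leave alone.
- channel_piece: Bystander: short piece of pale channel, 37 x 105 x 26 mm, at the left of the work. Origin: centre of its underside. Leave alone.
- hex_nut: Bystander: loose hexagon nut, 24 x 27 x 14 mm, at the left of the work. Origin: centre of its underside. Leave alone.
Mind the look-alikes: they are no part of the job. What is shaped like the stud but black or turquoise is not meant.

How it is judged:
By the outcome, as a careful person would: the job done as asked, in the order asked, and still so for the second after the job is handed in, with the robot touching nothing.
It also fails if it takes over 64 s, if anything falls off the work surface, if the arm or the gripper's body presses on something with over 40 N, if the wrist force passes 120 N, or if a joint passes its speed limit or range.

## Working session

There is one attempt and no reset: what is moved stays moved. The work goes in short steps, Python scripts to look and compute and a shell command to move; the robot and the scene stay as the last step left them, time stands still between calls to the robot, and variables do not carry over. Pictures are saved under pics/ and viewed, and the job is handed in when it is done.

```bash
ls; mkdir -p pics; python3 - <<'E'
from bench import sensors, viewer
import cv2,numpy as np
print(sensors.sense())
for n in("scene","top"):
    s=viewer.snapshot(n); cv2.imwrite(f"pics/{n}0.png",s["frame"]); np.savez(f"pics/{n}0.npz",**s)
    print(n,s["fx"],s["fy"],s["cx"],s["cy"],s["k1"]);print(np.round(s["view"],4))
E
```

```text
pics
{'time': 0.0, 'joint_pos': array([-7.95496630e+01,  7.51565891e+00,  8.53289522e+01, -4.04699134e-04,
        8.72602827e+01, -4.89415498e+00]), 'qd': array([-0.01986428,  0.05200078, -0.10095175,  0.05930423, -0.03696986,
       -0.01334085]), 'joint_efforts': array([-2.93036273e-04, -5.69390416e+01, -5.00551093e+01, -4.94259541e-05,
        1.45809213e-02,  8.01676720e-06]), 'tool_pos': array([ 158.68300236, -578.07684572,  230.2418094 ]), 'tcp_rot': array([-1.79895454e+02, -8.54631685e-03,  1.53445039e+01]), 'ft_force': array([ 0.48138995, -0.22737532,  0.3184231 ]), 'wrist_torque': array([-0.02188947,  0.01444657, -0.02004986]), 'finger_gap': 85.3186381413549}
scene 479.2934145968231 479.2934145968231 242.7169345156777 193.98908588471778 -0.20387191586092465
[[-7.141000e-01 -6.998000e-01  2.180000e-02  4.032766e+02]
 [-4.677000e-01  4.536000e-01 -7.587000e-01  3.186338e+02]
 [ 5.210000e-01 -5.519000e-01 -6.511000e-01  9.876295e+02]
 [ 0.000000e+00  0.000000e+00  0.000000e+00  1.000000e+00]]
top 428.5673821991126 428.5673821991126 258.9917603541869 194.37599279002907 -0.12023909515594577
[[-6.0000000e-03 -1.0000000e+00  7.8000000e-03  1.2588400e+01]
 [-9.9490000e-01  5.2000000e-03 -1.0090000e-01  5.4643530e+02]
 [ 1.0080000e-01 -8.4000000e-03 -9.9490000e-01  1.1486753e+03]
 [ 0.0000000e+00  0.0000000e+00  0.0000000e+00  1.0000000e+00]]
```

View pics/scene0.png

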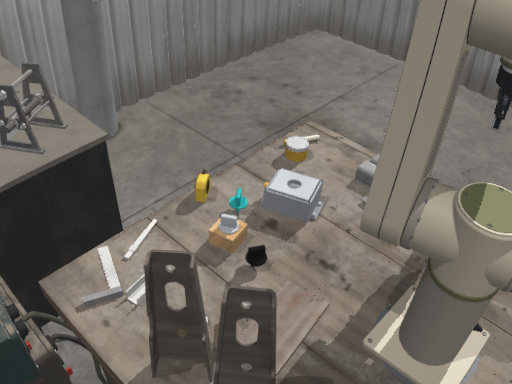

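View pics/top0.png

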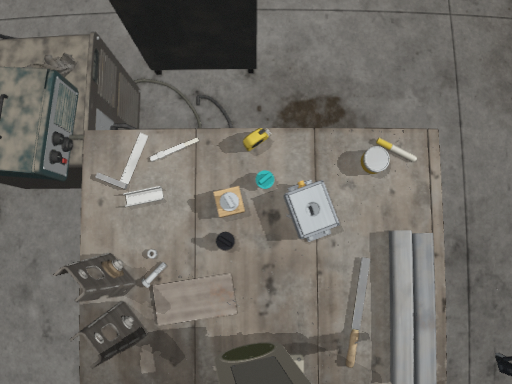

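The scene shows the steel stud in the wooden block at scene (229,222) and top (229,201). The housing is at scene (293,193) and top (314,209), and the turquoise and black look-alikes are at top (265,180) and (225,241). Next I'll zoom in.

```bash
cat > h.py <<'E'
import numpy as np,cv2
def load(n): return np.load(f"pics/{n}.npz")
def ray(s,u,v):
    x=(np.asarray(u,float)-s["cx"])/s["fx"]; y=(np.asarray(v,float)-s["cy"])/s["fy"]
    rd=np.hypot(x,y); r=rd.copy()
    for _ in range(30): r=rd/(1+s["k1"]*r*r)
    f=np.where(rd>0,r/np.maximum(rd,1e-12),1)
    V=s["view"];R=V[:3,:3]
    d=np.stack([x*f,y*f,np.ones_like(x)],-1)
    return -R.T@V[:3,3], d, d@R
def plane(s,u,v,z):
    o,_,d=ray(s,u,v); t=(z-o[2])/d[...,2]; return o+d*t[...,None]
def depthpts(s):
    v,u=np.mgrid[0:384,0:512]; o,_,d=ray(s,u,v); return o+d*s["z_map"][...,None]
def proj(s,P):
    c=s["view"][:3,:3]@np.asarray(P,float)+s["view"][:3,3]; x,y=c[:2]/c[2]; k=1+s["k1"]*(x*x+y*y)
    return s["fx"]*x*k+s["cx"],s["fy"]*y*k+s["cy"]
def tri(sa,pa,sb,pb):
    oa,_,da=ray(sa,*pa); ob,_,db=ray(sb,*pb)
    A=np.stack([da,-db],1); t=np.linalg.lstsq(A,ob-oa,rcond=None)[0]
    a=oa+da*t[0];b=ob+db*t[1]; return (a+b)/2,np.linalg.norm(a-b)
E
python3 - <<'E'
from h import *
t=load("top0");s=load("scene0")
a=cv2.resize(t["frame"][165:255,195:355],None,fx=5,fy=5,interpolation=cv2.INTER_CUBIC);cv2.imwrite("pics/tz.png",a)
a=cv2.resize(s["frame"][160:270,190:340],None,fx=5,fy=5,interpolation=cv2.INTER_CUBIC);cv2.imwrite("pics/sz.png",a)
for nm,x in(("top",t),("scene",s)):
    P=depthpts(x)
    pts=dict(top=[(229,201),(219,208),(240,206),(300,215),(330,200),(314,209)],scene=[(229,218),(229,236),(293,200),(275,187),(310,186)])[nm]
    for u,v in pts: print(nm,u,v,P[v,u].round(1))
E
```

```text
top 229 201 [523.7  88.2  85.3]
top 219 208 [508.3 117.7  45.5]
top 240 206 [513.2  60.9  49.7]
top 300 215 [487.  -98.   69.4]
top 330 200 [ 526.6 -179.2   66.1]
top 314 209 [ 503.7 -137.6   53.5]
scene 229 218 [519.4  96.   81. ]
scene 229 236 [501.2 113.7  45.2]
scene 293 200 [465.8 -82.6  63. ]
scene 275 187 [525.9 -79.3  72.6]
scene 310 186 [ 466.2 -153.1   69.1]
```

View pics/tz.png

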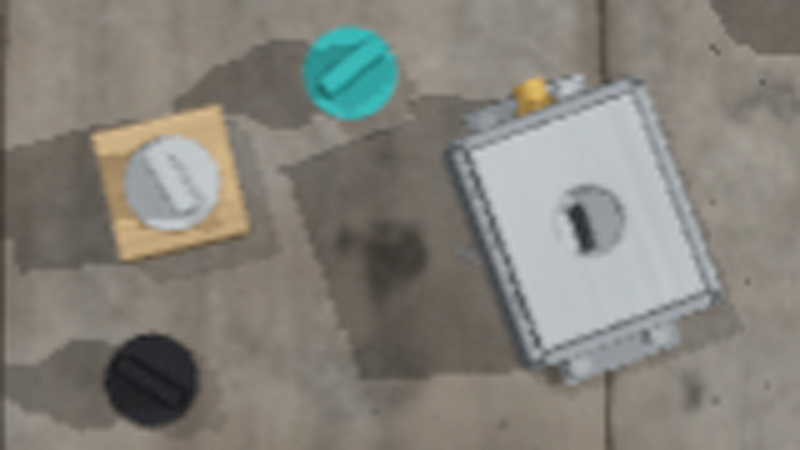

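View pics/sz.png

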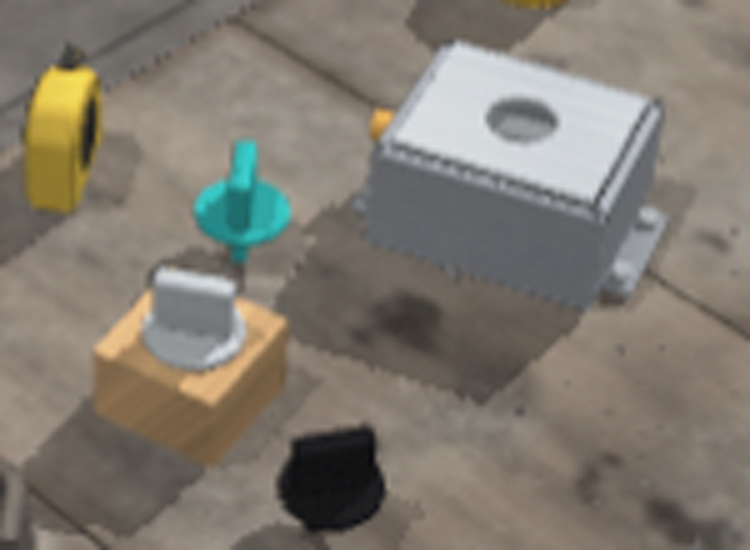

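```bash
python3 - <<'E'
from h import *
t=load("top0");s=load("scene0")
def rect(Q): 
    (c,wh,a)=cv2.minAreaRect(Q[:,:2].astype(np.float32)); return np.round(c,1),np.round(wh,1),round(a,1)
for nm,x,near in(("top",t,None),("scene",s,None)):
    P=depthpts(x); X,Y,Z=P[...,0],P[...,1],P[...,2]
    ns=(np.hypot(X-520,Y-90)<60); nh=np.hypot(X-500,Y+137)<110
    w=ns&(Z>70); print(nm,"wing",w.sum(),rect(P[w]),"ztop",np.percentile(Z[w],[50,90,97]).round(1))
    f=ns&(Z>46.5)&(Z<54); print(" flangeZ hist",np.histogram(Z[ns&(Z>40)],bins=np.arange(40,90,2.5)))
    p=nh&(Z>63); print(" panel",p.sum(),rect(P[p]),"z",np.percentile(Z[p],[10,50,90]).round(1))
    hsv=cv2.cvtColor(x["frame"],cv2.COLOR_BGR2HSV)
    # housing top-region hole: depth below panel inside
    rc=rect(P[p])[0]; hole=(np.hypot(X-rc[0],Y-rc[1])<28)&(Z<64)&(Z>20)
    print(" hole px",hole.sum(),np.argwhere(hole).mean(0)[::-1] if hole.any() else None)
    block=(hsv[...,0]<22)&(hsv[...,1]>90)&ns
    print(" block",block.sum(),rect(P[block&(Z>40)&(Z<49)]))
    for nm2,m in(("wing",w),("panel",p),("hole",hole)):
        cv2.imwrite(f"pics/m_{nm}_{nm2}.png",m.astype(np.uint8)*255)
E
```

```text
top wing 70 (array([525.7,  89.4]), array([38.9, 11.9]), 31.8) ztop [81.8 85.  85.6]
 flangeZ hist (array([ 29, 140, 162, 130,  78,  27,   5,   1,   0,   0,   0,   1,   0,
         1,   3,  10,  28,  21,   7]), array([40. , 42.5, 45. , 47.5, 50. , 52.5, 55. , 57.5, 60. , 62.5, 65. ,
       67.5, 70. , 72.5, 75. , 77.5, 80. , 82.5, 85. , 87.5]))
 panel 1769 (array([ 503.3, -129.6]), array([130.3, 110.6]), 19.8) z [65.5 69.3 72.4]
 hole px 123 [311.94308943 208.33333333]
 block 139 (array([522.4,  90.7]), array([61.5, 66.4]), 13.8)
scene wing 110 (array([525.7,  93.3]), array([40.9, 14.9]), 33.1) ztop [79.9 83.9 84.3]
 flangeZ hist (array([ 34,  92, 166,  80,  81,  19,  14,  10,  14,  13,  15,  10,   8,
        18,  11,  18,  24,  29,   2]), array([40. , 42.5, 45. , 47.5, 50. , 52.5, 55. , 57.5, 60. , 62.5, 65. ,
       67.5, 70. , 72.5, 75. , 77.5, 80. , 82.5, 85. , 87.5]))
 panel 1113 (array([ 501.8, -127.7]), array([131.9, 112.8]), 19.3) z [65.1 68.4 71.3]
 hole px 66 [292.78787879 185.62121212]
 block 685 (array([525.8,  94.1]), array([71. , 71.4]), 13.1)
```

```bash
python3 - <<'E'
from h import *
t=load("top0");s=load("scene0")
# zoom crops x12 of hole and stud, both views
def crop(x,u0,u1,v0,v1,k): return cv2.resize(x["frame"][v0:v1,u0:u1],None,fx=k,fy=k,interpolation=cv2.INTER_NEAREST)
A=np.hstack([crop(t,298,328,194,224,13),crop(s,278,308,170,200,13)])
B=np.hstack([crop(t,213,243,187,217,13),crop(s,214,244,206,236,13)])
cv2.imwrite("pics/A.png",A);cv2.imwrite("pics/B.png",B)
# tape: intensities along row through the hole
g=cv2.cvtColor(t["frame"],cv2.COLOR_BGR2GRAY); print(g[199:219,302:324])
E
```

```text
[[196 196 197 195 195 195 194 193 193 193 190 193 192 191 191 191 191 193
  192 190 187 189]
 [197 196 195 195 195 196 194 194 193 192 191 191 192 191 191 191 191 192
  193 191 188 188]
 [196 196 195 195 195 195 194 191 189 184 180 179 185 189 190 191 191 192
  193 191 188 187]
 [196 196 195 195 193 192 187 170 150 129 128 133 146 160 178 187 190 191
  193 193 189 187]
 [195 196 196 195 193 185 156 130 128 129 129 143 139 125 135 162 184 189
  192 193 190 187]
 [195 196 195 194 190 180 173 152 141 149 151 152 152 151 152 134 160 184
  190 193 192 188]
 [194 195 196 194 183 173 170 156 126 135 150 153 152 152 151 140 138 174
  189 193 192 189]
 [194 195 195 190 178 157 136  96  57 100 139 152 152 152 152 151 118 146
  182 190 193 190]
 [194 194 195 186 175 159 110  56  57  64 128 151 152 152 152 151 131 147
  181 190 192 191]
 [194 195 194 185 186 192 150  64  54  57 103 142 153 152 154 152 153 139
  174 189 192 194]
 [194 194 194 183 186 192 169 109  56  57  88 137 153 153 153 153 152 147
  178 188 191 193]
 [194 193 193 185 186 191 193 148  58  56  68 129 152 154 153 154 152 155
  181 188 190 193]
 [194 193 193 188 178 186 194 155  80  54  56 106 143 153 154 153 143 167
  185 189 189 192]
 [194 193 193 192 182 187 194 170 108  55  63 102 142 153 154 152 142 169
  187 189 188 190]
 [194 192 192 193 188 190 194 194 148  60  63  81 134 153 154 148 157 183
  191 191 188 189]
 [194 193 193 193 193 191 192 194 156  83  68  94 129 149 155 167 184 192
  192 191 189 189]
 [193 194 193 193 192 194 189 187 157 116 117 146 156 156 164 183 190 191
  192 191 190 188]
 [193 192 192 191 193 193 194 189 181 174 171 174 174 184 190 189 190 190
  191 192 190 188]
 [193 192 192 192 192 192 193 192 190 190 191 191 191 191 191 190 190 189
  191 192 190 190]
 [192 192 192 192 192 192 192 193 192 191 189 192 192 191 191 191 190 191
  190 192 192 190]]
```

View pics/A.png

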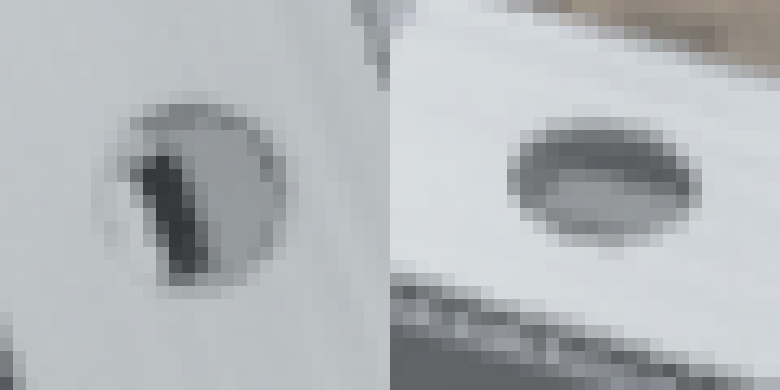

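View pics/B.png

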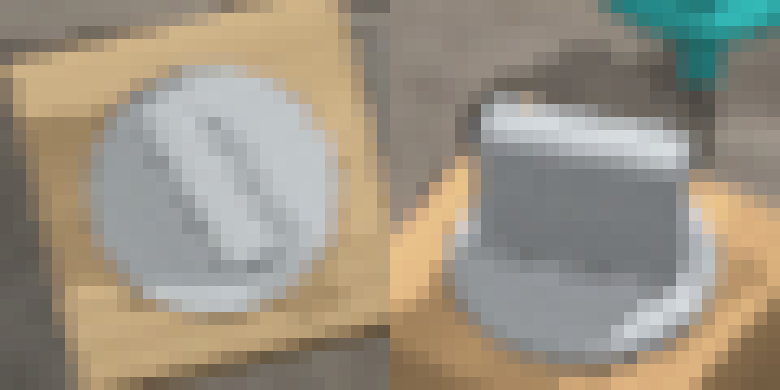

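```bash
python3 - <<'E'
from h import *
t=load("top0");s=load("scene0")
print("hole tri",tri(t,(312.3,208.6),s,(294.0,183.5)))
print("hole top@70",plane(t,312.3,208.6,70),"scene@70",plane(s,294.0,183.5,70))
print("slot top@55.5",plane(t,311.4,210.2,55.5))
print("wing tri",tri(t,(228.1,200.5),s,(228.5,215.8)))
print("wing@82",plane(t,228.1,200.5,82),plane(s,228.5,215.8,82),"flange@50",plane(t,229.04,201.04,50))
# wing top long axis from scene edge & panel edges
c=lambda x,y:(np.array([(x-390)/13+213.5]),np.array([y/13+205.5]))
a=plane(s,*c(482,117),82)[0];b=plane(s,*c(688,150),82)[0];d=a-b;print("wing dir scene",np.degrees(np.arctan2(d[1],d[0])),np.linalg.norm(d))
E
```

```text
hole tri (array([ 503.66468123, -131.20971366,   68.04514477]), np.float64(0.3164288336868727))
hole top@70 [ 503.6598554  -130.85425881   70.        ] scene@70 [ 502.13487205 -129.33867899   70.        ]
slot top@55.5 [ 500.35823973 -130.289609     55.5       ]
wing tri (array([525.67553497,  91.09485556,  80.80183691]), np.float64(0.6560862653436315))
wing@82 [525.31703515  90.80737987  82.        ] [525.04376326  92.16836977  82.        ] flange@50 [526.6414687   90.32653866  50.        ]
wing dir scene 32.63450201263969 39.28923450377128
```

Both views agree on these:

| Item | x, y (mm) | Yaw | Notes |
|---|---|---|---|
| Stud | 525.5, 91 | 32° | wing top about z 81–82 |
| Hole | 503.3, -130.5 | 19.5° | z about 68–70 |
| Slot | offset from hole about -3.3, +0.6 | n/a | top view only |

I'll go to yaw 212°, the same grasp, to leave wrist range for the clockwise turn.

```bash
python3 -m pendant '[14,26,0,0.12,50, 14,26,0,0.12,50, 14,26,0,0.12,50, 14,26,0,0.12,50, 14,26,0,0.12,50, 14,26,0,0.12,50, 14,26,0,0.12,50, 14,26,0,0.12,50, 14,26,0,0.12,50, 14,26,0,0.12,50, 14,26,0,0.12,50, 14,26,0,0.12,50]' 40
```

```text
time: 1.1
tool_pos: [325.9, -252.6, 222.0]
tcp_rot: [-179.4, -0.3, 100.7]
ft_force: [1.4, 0.2, 0.6]
finger_gap: 50.4
```

```bash
python3 -m pendant '[13,22,0,0.12,50, 13,22,0,0.12,50, 13,22,0,0.12,50, 13,22,0,0.12,50, 13,22,0,0.12,50, 13,22,0,0.12,50, 13,22,0,0.12,50, 13,22,0,0.12,50, 13,22,0,0.12,50, 13,22,0,0.12,50, 13,22,0,0.12,50, 13,22,0,0.12,50]' 40
```

```text
time: 2.1
tool_pos: [484.6, 28.8, 218.1]
tcp_rot: [-179.4, -0.5, -173.4]
ft_force: [-0.3, -1.5, -0.0]
finger_gap: 50.2
```

```bash
python3 -m pendant '[10,18,-10,0.12,50, 10,18,-10,0.12,50, 10,18,-10,0.12,50, 10,18,-10,0.12,50, 2,5,-10,0,50, 0,0,0,0,50]' 40
```

```text
time: 2.6
tool_pos: [528.5, 114.7, 164.1]
tcp_rot: [-179.5, -0.6, -144.2]
ft_force: [-0.7, -0.4, -0.1]
finger_gap: 50.1
```

```bash
python3 -m pendant '[-3,-23,-15,-0.066,50, 0,0,-15,0,50, 0,0,0,0,50, 0,0,0,0,50]' 40; python3 - <<'E'
from bench import viewer
import cv2,numpy as np
fs=[]
for n,(u,v) in(("scene",(229,200)),("top",(232,195))):
    s=viewer.snapshot(n); np.savez(f"pics/{n}1.npz",**s); fs.append(cv2.resize(s["frame"][v-45:v+45,u-45:u+45],None,fx=4,fy=4))
cv2.imwrite("pics/c1.png",np.hstack(fs))
E
```

```text
time: 2.93
tool_pos: [523.8, 89.5, 133.2]
tcp_rot: [-179.5, -0.7, -148.7]
ft_force: [-0.0, -0.2, -0.0]
finger_gap: 50.1
```

View pics/c1.png

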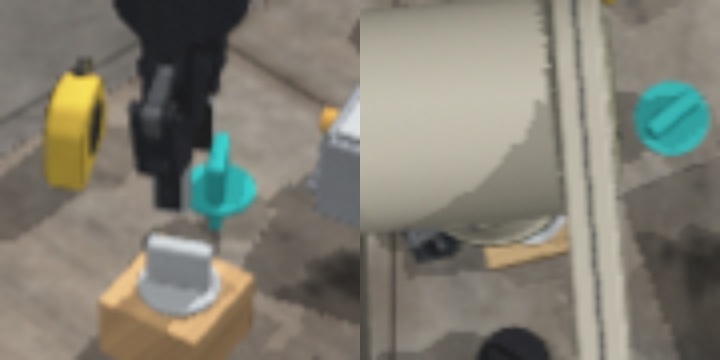

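The scene view shows the fingers above the stud, with the near fingertip at crop (170,205) and the wing at (180,260). The top view is hidden by the arm. Descending now.

```bash
python3 -m pendant '[2,1.5,-25,0.01,50, 0,0,-25,0,50, 0,0,-10,0,50, 0,0,0,0,50, 0,0,0,0,50]' 40; python3 - <<'E'
from bench import viewer
import cv2,numpy as np
s=viewer.snapshot("scene"); u,v=229,200
cv2.imwrite("pics/c2.png",cv2.resize(s["frame"][v-45:v+45,u-45:u+45],None,fx=6,fy=6))
E
```

```text
time: 3.45
tool_pos: [530.8, 91.6, 79.7]
tcp_rot: [-179.2, -0.1, -148.1]
ft_force: [-1.3, 0.1, -0.5]
finger_gap: 50.2
```

View pics/c2.png

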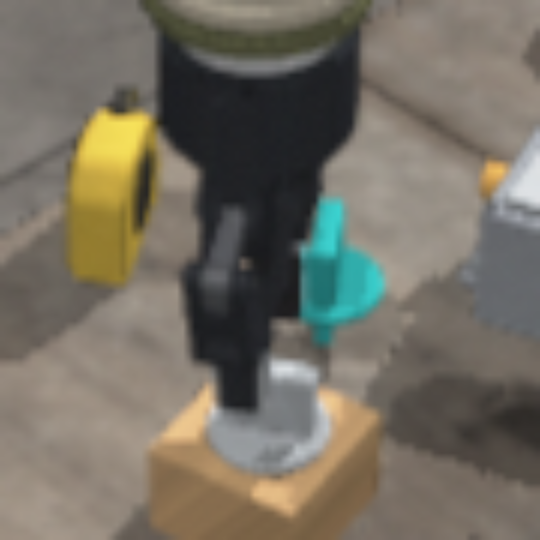

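```bash
python3 -m pendant '[-5,-0.5,-12,0,50, 0,0,-10,0,50, 0,0,0,0,50, 0,0,0,0,50]' 40
```

```text
time: 3.83
tool_pos: [528.0, 91.3, 60.1]
tcp_rot: [-179.0, 0.2, -148.1]
ft_force: [-0.3, 0.3, -0.1]
finger_gap: 50.2
```

```bash
python3 -m pendant '[-3,0,-4,0,50, 0,0,0,0,50, 0,0,0,0,50]' 40;  python3 -m pendant '[0,0,0,0,20, 0,0,0,0,10, 0,0,0,0,8, 0,0,0,0,8, 0,0,0,0,8]' 50
```

```text
time: 4.08
tool_pos: [524.8, 91.4, 56.0]
tcp_rot: [-179.0, 0.2, -148.1]
ft_force: [-0.9, -0.1, 0.2]
finger_gap: 50.1
time: 4.5
tool_pos: [525.4, 91.5, 56.9]
tcp_rot: [-179.0, 0.3, -148.1]
ft_force: [-0.4, -1.2, -1.7]
finger_gap: 10.7
```

```bash
python3 -m pendant '[0,0,0,0,6, 0,0,0,0,6]' 60; python3 - <<'E'
from bench import viewer
import cv2,numpy as np
s=viewer.snapshot("scene"); u,v=229,200
cv2.imwrite("pics/c3.png",cv2.resize(s["frame"][v-45:v+45,u-45:u+45],None,fx=6,fy=6))
E
```

```text
time: 4.67
tool_pos: [525.5, 91.5, 56.8]
tcp_rot: [-179.0, 0.3, -148.1]
ft_force: [-0.7, 0.8, -0.4]
finger_gap: 10.9
```

View pics/c3.png

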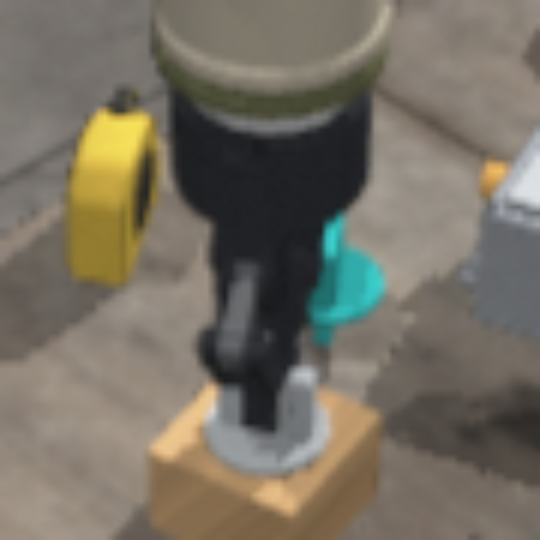

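The steel wing is between the pads, visible on both sides of the finger at crop (230,410) and (300,410). Lifting now.

```bash
python3 -m pendant '[0,0,6,0,6, 0,0,15,0,6, 0,0,20,0,6, 0,0,20,0,6, 0,0,20,0,6, 0,0,10,0,6, 0,0,0,0,6]' 60; python3 - <<'E'
from bench import viewer
import cv2,numpy as np
s=viewer.snapshot("scene"); u,v=229,180
cv2.imwrite("pics/c4.png",cv2.resize(s["frame"][v-55:v+55,u-45:u+45],None,fx=5,fy=5))
E
```

```text
time: 5.3
tool_pos: [522.5, 91.1, 150.7]
tcp_rot: [-179.1, 0.0, -148.1]
ft_force: [1.0, -1.3, -0.9]
finger_gap: 10.7
```

View pics/c4.png

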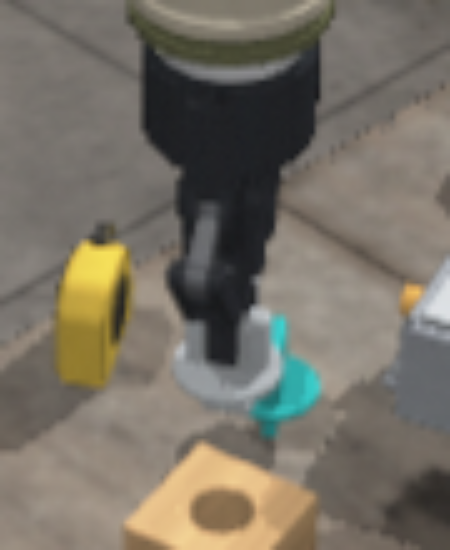

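The stud is held upright in the gripper and the block's hole is empty. Moving to the housing.

```bash
python3 -m pendant '[-2,-10,0,-0.02,6, -2,-20,0,-0.02,6, -2,-22,0,-0.02,6, -2,-22,0,-0.02,6, -2,-22,0,-0.02,6, -2,-22,0,-0.02,6, -2,-22,0,-0.02,6, -2,-22,0,-0.02,6, -2,-20,0,-0.02,6, -2,-15,0,-0.02,6, 0,-10,0,-0.02,6, 0,0,0,0,6]' 60
```

```text
time: 6.35
tool_pos: [486.9, -128.8, 130.6]
tcp_rot: [-179.9, -1.3, -161.9]
ft_force: [0.8, 0.1, -2.0]
finger_gap: 10.8
```

```bash
python3 -m pendant '[8,-1,0,0.024,6, 5,0,-5,0,6, 0,0,-5,0,6, 0,0,0,0,6, 0,0,0,0,6]' 60; python3 - <<'E'
from bench import viewer,sensors
import cv2,numpy as np
fs=[]
for n,(u,v) in(("scene",(290,170)),("top",(310,205))):
    s=viewer.snapshot(n); np.savez(f"pics/{n}5.npz",**s); fs.append(cv2.resize(s["frame"][v-45:v+45,u-45:u+45],None,fx=4.4,fy=4.4))
cv2.imwrite("pics/c5.png",np.hstack(fs)); print(sensors.sense()["tcp_rot"],sensors.sense()["tool_pos"])
E
```

```text
time: 6.77
tool_pos: [500.3, -127.4, 116.8]
tcp_rot: [179.9, -1.5, -160.3]
ft_force: [0.4, 0.6, 0.4]
finger_gap: 11.0
[ 179.88967554   -1.4801624  -160.31636197] [ 500.09875804 -127.47713291  116.99458199]
```

View pics/c5.png

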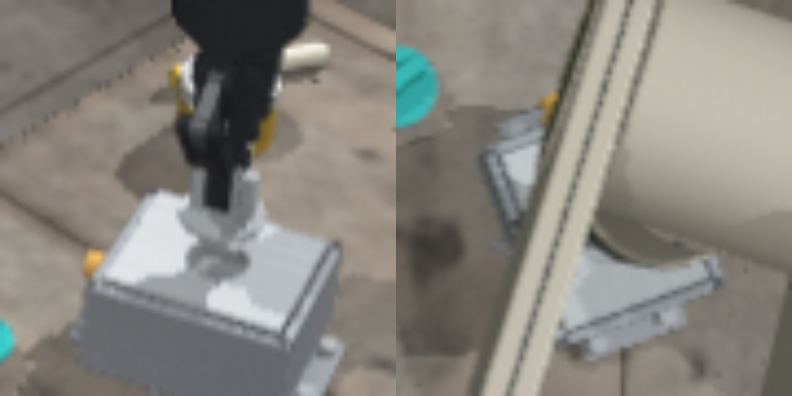

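```bash
python3 -m pendant '[0.5,-2.5,-5,0,6, 0,0,-5,0,6, 0,0,-2,0,6, 0,0,0,0,6, 0,0,0,0,6]' 60; python3 -c "
from bench import sensors;s=sensors.sense();print(s['tool_pos'],s['tcp_rot'],s['ft_force'])"
```

```text
time: 7.28
tool_pos: [500.9, -129.5, 104.2]
tcp_rot: [179.9, -1.4, -160.2]
ft_force: [-0.7, -0.3, -1.1]
finger_gap: 10.4
[ 500.91858662 -129.52342372  104.24617073] [ 179.92959319   -1.43610862 -160.23444836] [-0.70887229 -0.29690623 -1.0873172 ]
```

```bash
python3 -m pendant '[0,0,-4,0,6, 0,0,-4,0,6, 0,0,0,0,6]' 60; python3 -m pendant '[0,0,-2.5,0,6, 0,0,0,0,6]' 60;python3 -m pendant '[0,0,-2,0,6, 0,0,0,0,6]' 60
```

```text
time: 7.53
tool_pos: [501.0, -129.7, 95.8]
tcp_rot: [180.0, -1.4, -160.3]
ft_force: [-0.6, -0.1, -1.3]
finger_gap: 10.6
time: 7.7
tool_pos: [500.9, -129.6, 92.8]
tcp_rot: [179.9, -1.4, -160.3]
ft_force: [0.3, 0.6, -1.3]
finger_gap: 11.0
time: 7.87
tool_pos: [500.9, -129.7, 90.6]
tcp_rot: [179.9, -1.4, -160.3]
ft_force: [-0.3, -0.2, -1.9]
finger_gap: 10.9
```

```bash
python3 -m pendant '[0,0,-1.5,0,6, 0,0,0,0,6]' 60;python3 -m pendant '[0,0,-1.5,0,6, 0,0,0,0,6]' 60
```

```text
time: 8.03
tool_pos: [500.9, -129.7, 89.0]
tcp_rot: [179.9, -1.4, -160.3]
ft_force: [-0.3, -0.4, -1.6]
finger_gap: 10.8
time: 8.2
tool_pos: [501.1, -129.8, 87.5]
tcp_rot: [180.0, -1.4, -160.3]
ft_force: [0.2, 0.5, -0.9]
finger_gap: 10.9
```

It's 4 mm below the miss height with no force, so the foot is in the slot. Continuing to the panel.

```bash
python3 -m pendant '[0,0,-2,0,6, 0,0,-2,0,6, 0,0,0,0,6]' 60;python3 -m pendant '[0,0,-2,0,6, 0,0,0,0,6]' 60;python3 -m pendant '[0,0,-1.5,0,6, 0,0,0,0,6]' 60
```

```text
time: 8.45
tool_pos: [501.2, -129.8, 83.3]
tcp_rot: [180.0, -1.4, -160.3]
ft_force: [0.0, 1.2, -1.6]
finger_gap: 10.9
time: 8.62
tool_pos: [501.5, -129.9, 81.6]
tcp_rot: [180.0, -1.4, -160.3]
ft_force: [-2.1, 0.1, 2.9]
finger_gap: 11.0
time: 8.78
tool_pos: [501.8, -130.0, 80.9]
tcp_rot: [-180.0, -1.3, -160.3]
ft_force: [-2.0, 1.1, 3.2]
finger_gap: 10.8
```

```bash
python3 -m pendant '[0,0,-1.5,0,6, 0,0,-1.5,0,6]' 100;python3 -m pendant '[0,0,-1.5,0,6, 0,0,-1.5,0,6]'; python3 -m pendant '[0,0,-1.5,0,6, 0,0,0,0,6]'
```

```text
time: 8.95
tool_pos: [502.0, -130.1, 79.1]
tcp_rot: [-180.0, -1.3, -160.3]
ft_force: [-4.4, 1.6, 8.6]
finger_gap: 10.2
time: 9.12
tool_pos: [502.0, -130.2, 77.4]
tcp_rot: [-180.0, -1.3, -160.3]
ft_force: [-5.0, 1.8, 9.5]
finger_gap: 10.4
time: 9.28
tool_pos: [502.0, -130.1, 77.2]
tcp_rot: [-180.0, -1.3, -160.2]
ft_force: [-4.1, 2.2, 8.1]
finger_gap: 10.2
```

```bash
python3 -m pendant '[-0.5,0,-1.5,0,6, 0,0,-1,0,6]';python3 -m pendant '[0,0,-1.5,0,6, 0,0,-0.5,0,6]'; python3 -m pendant '[0,0,-1.5,0,6, 0,0,-0.5,0,6]'
```

```text
time: 9.45
tool_pos: [502.2, -130.2, 76.7]
tcp_rot: [-179.9, -1.3, -160.2]
ft_force: [-5.4, 1.8, 9.9]
finger_gap: 10.3
time: 9.62
tool_pos: [502.2, -130.2, 76.4]
tcp_rot: [-179.9, -1.3, -160.2]
ft_force: [-6.1, 0.7, 7.7]
finger_gap: 10.1
time: 9.78
tool_pos: [502.3, -130.2, 76.2]
tcp_rot: [-179.9, -1.3, -160.2]
ft_force: [-5.1, 1.2, 7.4]
finger_gap: 10.4
```

```bash
python3 -m pendant '[-1,0,-3,0,6, -1,0,-3,0,6]';python3 -m pendant '[-1,0,-3,0,6, -1,0,-3,0,6]'
```

```text
time: 9.95
tool_pos: [502.2, -130.3, 73.7]
tcp_rot: [-179.8, -1.1, -160.2]
ft_force: [-11.0, 5.1, 30.4]
finger_gap: 9.9
time: 10.12
tool_pos: [502.2, -130.4, 73.7]
tcp_rot: [-179.7, -0.9, -160.2]
ft_force: [-12.3, 5.3, 26.8]
finger_gap: 10.3
```

It has bottomed at 73.7 with about 28–30 N. I'll ease off slightly and begin the clockwise turn.

```bash
python3 -m pendant '[-2,0.5,-2,-0.05,6, -2,0.5,-2,-0.08,6]' 110; python3 -m pendant '[-2,0.5,-2,-0.1,6, -2,0.5,-2,-0.1,6]'
```

```text
time: 10.28
tool_pos: [501.8, -129.6, 74.5]
tcp_rot: [-179.6, -0.5, -167.7]
ft_force: [-1.4, 2.4, 11.3]
finger_gap: 10.5
time: 10.45
tool_pos: [501.4, -129.1, 74.7]
tcp_rot: [-179.5, -0.0, -179.6]
ft_force: [-1.4, 1.4, 10.6]
finger_gap: 10.1
```

```bash
python3 -m pendant '[-0.5,0,-2.5,-0.1,6, -0.5,0,-2.5,-0.1,6, -0.5,0,-2.5,-0.1,6]'; python3 -m pendant '[-0.5,0,-2.5,-0.1,6, -0.5,0,-2.5,-0.1,6, -0.5,0,-2.5,-0.1,6]'
```

```text
time: 10.7
tool_pos: [503.5, -129.6, 73.5]
tcp_rot: [-179.5, 0.5, 162.4]
ft_force: [-9.5, 4.3, 23.5]
finger_gap: 10.1
time: 10.95
tool_pos: [505.6, -129.7, 73.6]
tcp_rot: [-179.6, 0.8, 144.3]
ft_force: [-7.3, 3.4, 20.5]
finger_gap: 10.3
```

```bash
python3 -m pendant '[-2,0,-2.3,-0.1,6, -2,0,-2.3,-0.1,6, -2,0,-2.3,-0.1,6]'; python3 -m pendant '[-1.5,0,-2.3,-0.1,6, -1.5,0,-2.3,-0.1,6]'
```

```text
time: 11.2
tool_pos: [505.0, -130.1, 73.8]
tcp_rot: [180.0, 1.3, 126.3]
ft_force: [-2.1, 1.9, 13.7]
finger_gap: 10.0
time: 11.37
tool_pos: [504.6, -130.8, 73.8]
tcp_rot: [179.7, 1.6, 114.3]
ft_force: [-6.4, 2.9, 18.8]
finger_gap: 10.1
```

```bash
python3 -m pendant '[-1.5,0,-2.3,-0.08,6, -1.5,0,-2.3,-0.04,6]'; python3 -c "
from bench import sensors;s=sensors.sense();print(s['wrist_torque'])"; python3 -m pendant '[-1.5,0,-2.3,-0.04,6, -1.5,0,-2.3,-0.03,6]';python3 -c "
from bench import sensors;s=sensors.sense();print(s['wrist_torque'])"
```

```text
time: 11.53
tool_pos: [503.8, -131.4, 73.9]
tcp_rot: [179.5, 1.7, 106.8]
ft_force: [-4.7, 2.2, 17.6]
finger_gap: 10.0
[0.73597778 1.3919426  0.12848945]
time: 11.7
tool_pos: [503.1, -131.9, 74.0]
tcp_rot: [179.3, 1.9, 102.5]
ft_force: [-5.1, 2.7, 17.6]
finger_gap: 9.6
[0.69172422 1.27517158 0.21127535]
```

```bash
python3 -m pendant '[-0.5,0,-2.3,-0.05,6, -0.5,0,-2.3,-0.03,6]';python3 -c "
from bench import sensors,viewer;s=sensors.sense();print(s['wrist_torque'])
import cv2
f=viewer.snapshot('scene')['frame'];cv2.imwrite('pics/c6.png',cv2.resize(f[120:230,240:340],None,fx=5.4,fy=5.4,interpolation=cv2.INTER_CUBIC))"
```

```text
time: 11.87
tool_pos: [503.3, -132.3, 73.9]
tcp_rot: [179.2, 1.9, 97.8]
ft_force: [-9.0, 3.0, 21.8]
finger_gap: 10.2
[1.03670868 2.16522588 0.16264236]
```

View pics/c6.png

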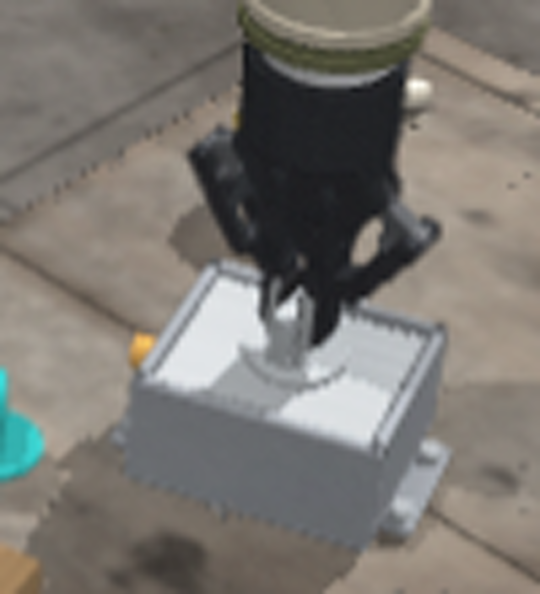

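The view shows the wing end-on at crop (288,335), with the flange down on the panel. The turn is slightly past 90°, so I'll back off to about 109° yaw while still pressed, then let the seal lift it.

```bash
python3 -m pendant '[-0.5,0.5,-2,0.08,6, -0.5,0.5,-2,0.06,6]'; python3 -m pendant '[-0.5,0.5,-2,0.04,6, 0,0,-1.5,0,6]'
```

```text
time: 12.08
tool_pos: [504.4, -131.6, 74.1]
tcp_rot: [178.9, 2.0, 105.8]
ft_force: [-4.1, 1.9, 14.6]
finger_gap: 10.5
time: 12.25
tool_pos: [505.1, -131.4, 74.2]
tcp_rot: [178.8, 2.1, 108.4]
ft_force: [-11.1, 3.3, 14.6]
finger_gap: 10.0
```

```bash
python3 -m pendant '[-0.5,0,0.5,0.01,6, -0.5,0,0.5,0,6]'; python3 -m pendant '[-1,0,1,0,6, 0,0,1,0,6]';  python3 -m pendant '[-0.5,0,1,0,6, 0,0,0.5,0,6]'
```

```text
time: 12.42
tool_pos: [504.9, -131.2, 77.0]
tcp_rot: [178.7, 2.2, 109.0]
ft_force: [-0.7, 0.5, 5.1]
finger_gap: 10.1
time: 12.58
tool_pos: [503.9, -131.0, 78.6]
tcp_rot: [178.7, 2.1, 109.1]
ft_force: [4.9, -1.2, -15.4]
finger_gap: 9.8
time: 12.75
tool_pos: [503.5, -130.8, 78.4]
tcp_rot: [178.7, 2.1, 109.0]
ft_force: [1.8, -1.6, -2.1]
finger_gap: 10.0
```

At TCP z 78.6 the pull met -15 N, right at the locked height, so it's locked. Releasing.

```bash
python3 -m pendant '[0,0,0,0,20, 0,0,0,0,30, 0,0,0,0,40, 0,0,0,0,45, 0,0,0,0,45]' 20; python3 -m pendant '[0,0,15,0,45, 0,0,25,0,45, 0,0,30,0,45, -10,0,35,0,45, -20,0,35,0,45, -25,-20,20,0,45, -25,-30,10,0,45, -25,-30,0,0,45, -20,-30,0,0,45, -15,-30,0,0,45, 0,-30,0,0,45, 0,-25,0,0,45]'
```

```text
time: 13.17
tool_pos: [503.2, -131.0, 78.1]
tcp_rot: [178.7, 2.1, 109.0]
ft_force: [0.3, -0.0, 0.1]
finger_gap: 45.3
time: 14.17
tool_pos: [353.7, -328.1, 260.2]
tcp_rot: [178.7, 2.6, 109.6]
ft_force: [1.0, -0.3, 0.5]
finger_gap: 45.4
```

```bash
python3 -m pendant '[-10,-30,0,0,45, -10,-35,0,0,45, -10,-35,0,0,45, -10,-35,0,0,45, 0,-35,0,0,45, 0,-20,0,0,45, 0,0,0,0,45, 0,0,0,0,45]'; python3 - <<'E'
from bench import viewer
from h import *
fs=[]
for n,(u,v) in(("scene",(293,185)),("top",(314,209))):
    s=viewer.snapshot(n); np.savez(f"pics/{n}7.npz",**s); fs.append(cv2.resize(s["frame"][v-35:v+35,u-35:u+35],None,fx=5.7,fy=5.7,interpolation=cv2.INTER_CUBIC))
    cv2.imwrite(f"pics/{n}7.png",s["frame"])
    P=depthpts(s);X,Y,Z=P[...,0],P[...,1],P[...,2]; w=(np.hypot(X-503,Y+130)<40)&(Z>84)&(Z<120)
    if w.sum()>5: print(n,w.sum(),cv2.minAreaRect(P[w][:,:2].astype(np.float32)),np.percentile(Z[w],[50,90,97]))
    r=np.hypot(X-503,Y+130); pn=(r>30)&(r<42)&(Z>50)&(Z<80); print("panel z",np.median(Z[pn]))
cv2.imwrite("pics/c7.png",np.hstack(fs))
E
```

```text
time: 14.83
tool_pos: [306.8, -532.9, 261.0]
tcp_rot: [178.7, 2.8, 109.2]
ft_force: [0.5, 0.2, 0.4]
finger_gap: 45.1
scene 81 ((501.7996826171875, -128.30160522460938), (13.039586067199707, 42.108123779296875), 15.931971549987793) [ 99.69716012 102.81079798 104.65959519]
panel z 66.49172796707569
top 75 ((503.7018737792969, -130.3280487060547), (11.446348190307617, 39.584007263183594), 18.113300323486328) [103.16185074 106.16538368 107.71375796]
panel z 66.96871836580681
```

View pics/c7.png

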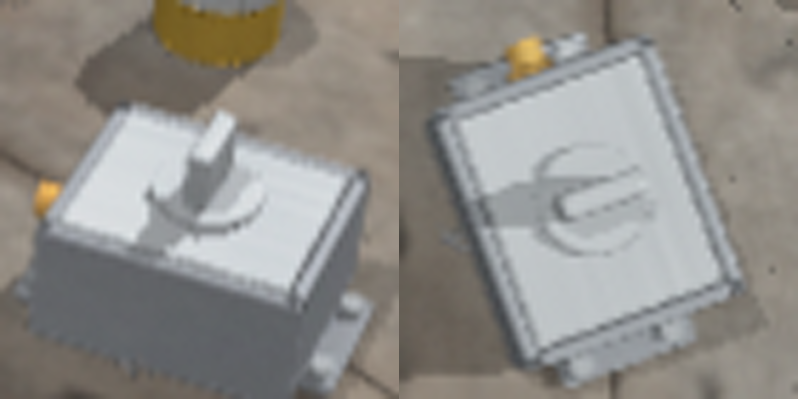

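View pics/top7.png

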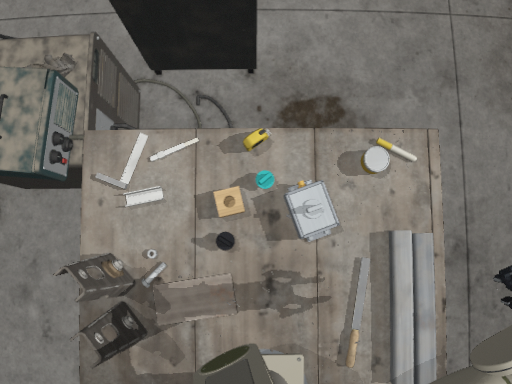

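The panel is at z about 66.5–67, flush with the walls. The wing lies within about 2–4° of the housing's y at crop (605,195). The block is empty and the bystanders are where they were.

```bash
python3 -c "
from bench import job;print(job.hand_in())"
```

```text
the job is handed in; nothing more can be done
None
```

The stud is locked in the housing and holding the panel down, and I handed the job in at about 15 s of the 64 s allowed. I took it from the block and set it in the slot at the first try. I pushed it to the stop, turned it clockwise, and released it.

- **Force:** the highest reading was about 33 N total (30 N of it straight down), under the 40 N limit. I only read the force at the end of each call, so a brief higher peak would not show.
- **Lock:** before I let go, an upward pull was held at the locked height (about -15 N on the tool).
- **Panel and stud:** after release both cameras put the panel at z 66.5–67.0 mm, flush with the walls. The wing top was at about 103–107 mm; about 103.7 was expected.
- **Wing angle:** it lies within about 4° of the housing's y. The two views disagree slightly, reading 15.9° and 18.1° against the housing's 19.5°.
- **Turn past 90°:** the gripper went about 12° past 90° with almost no torque, so I never clearly felt the stop. I turned it back to about 90° before letting the seal lift it.
- **Bystanders:** in the last top view, judged by eye, the tape measure, tin, channel piece, nut and look-alikes had not moved.

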